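# Grater from the back of the hook

## Task

The box grater hangs at the back of a crowded hook, behind the wire skimmer and the small wooden board. Move the skimmer and the board over to the empty hook, hanging both properly by their loops, and only then take the grater down and stand it upright in the middle of the plate. Do not let anything fall or knock over or shove the other things about.

Things in the scene. Friction and masses are not known exactly. Their poses are not given: they have to be found in the camera images.
- hook_full: Fixed crowded hook stand (left or right): wooden foot 12 mm high, thin steel post bending into a level rod, 8 mm thick, that runs 142 mm from the post along the stand's -x (roughly to the robot). Rod top 240 mm up; its last 12 mm bend up to 12 mm above that, the stand's highest point. Grater about 40 mm from the post, board and skimmer 82 and 114 mm, either order. Origin: foot of post.
- hook_spare: Fixed hook stand, empty at the start, same shape and size as the crowded one (foot reaches 45 mm behind and 115 mm in front of the post, 110 mm wide). Origin: foot of the post, on the worktop; z up, +x from the rod's tip back to the post, y across the rod.
- hook_spare_tip (a point): Centre of the upturned end of the empty hook's rod.
- skimmer: Loose steel wire skimmer, 167 mm long, 0.1 kg. At its top a rectangular hanging loop, 36 mm wide (y), 14 mm thick (x), 58 mm high, its slot 24 mm wide and 44 mm high, top bar 8 mm. Origin: middle of the underside of the loop's top bar, where the rod bears; z up, x along the rod as it hangs. Below the loop a 14 mm neck and a round wire mesh, 86 mm across, down to 159 mm below the origin.
- board: Loose small wooden serving board, 150 mm long, 0.12 kg, with the same hanging loop as the skimmer at its top, same origin (underside of the loop's top bar; the loop reaches 8 mm above and 50 mm below it) and axes. The board proper is 84 mm wide (y), 10 mm thick (x), from 48 to 142 mm below the origin.
- grater: Loose box grater, steel with black top, 173 mm long, 0.22 kg; its black handle is the same hanging loop as the skimmer's (36 mm wide, 14 mm thick), same origin (underside of the loop's top bar) and axes. The hollow body, 40 mm (x) by 60 mm (y), goes from 49 to 165 mm below the origin; flat open foot.
- grater_foot (a point): Centre of the grater's foot, 165 mm below the grater's origin.
- side_plate: Loose round side plate, about 200 mm across and 20 mm high, on the worktop to the left. Origin: centre of its underside. Its flat middle is about 105 mm across and 8 mm above the worktop.
- garlic: Bystander: garlic bulb, 53 mm, loose, between the hook stands. Origin: underside.
- salt_shaker: Bystander: glass shaker with grey cap and full white filling, 44 mm across, 90 mm high, loose, to the right of the plate. Origin: underside.
- pepper_shaker: Bystander: glass shaker like the other, 44 mm across, 90 mm high, loose, right of the hook stands. Origin: underside.
- honey_jar: Bystander: jar with black cap, 63 mm across, 94 mm high, loose, right of the hook stands. Origin: underside.
Mind the look-alikes: they are no part of the job. Leave any orange or yellow look-alike of the board alone.

How it is judged:
By the outcome, as a careful person would: the job done as asked, in the order asked, and still so for the second after the job is handed in, with the robot touching nothing.
It also fails if it takes over 72 s, if anything falls off the work surface, if the arm or the gripper's body presses on something with over 40 N, if the wrist force passes 120 N, or if a joint passes its speed limit or range.

## Robot

A 6-joint arm with a two-finger parallel gripper is mounted at the origin on a cart in front of the work surface, level with it; the furniture and walls round the work are solid. World frame = base frame: x ahead of the robot, y to its left, z up, the work surface at z = 0. Lengths are in m, angles in rad, forces in N, time in s.
With the tool pointing down it reaches from about 0.2 to 0.875 m from the base axis. Payload 3.4 kg.
Tool frame: the origin (TCP) lies between the finger pads; the fingertips stand 25 mm ahead of it and the grasp point (between the pads) lies 6 mm ahead of it (r.nose_length is the z of the fingertips in the tool frame, in m); z points along the fingers, y is the line along which they close (so a half turn about z gives the same grasp; the last joint's range is limited). The gripper opens to 94 mm and grips with 3 to 60 N. Pads are 16 mm wide; open, the fingers measure 119 mm over their backs; the gripper's body (75 mm by 177 mm) begins 78 mm behind the grasp point.
Start: joints at [-1.246, 0.276, 1.505, -0, 1.361, -0.121], TCP at [0.248, -0.519, 0.23] pointing down, gripper open.
Joint ranges: [-2.89, 2.89], [-0.75, 2.08], [0.22, 2.7], [-1.18, 4.32], [0.11, 2.71], [-2.7, 2.7]. Speed limits (rad/s): [2.57, 2.57, 3.14, 3.14, 3.14, 3.14].

## Interface

Orientations are given as a unit quaternion [w, x, y, z].
In Python, from plant import r, gripper_to, inverse_kinematics, vision, models, telemetry gives the robot as it stands. Calls block until the motion is done:
- r.move_to(position, orientation): joint-space move of the TCP to a pose.
- r.move_l(position, rot=None, vel=0.15, guard=None): straight line of the TCP; rot=None keeps the orientation; vel is the mean speed in m/s. With guard (N) it stops when the force on the tool has changed by that much, and returns True; else False.
- r.movej(angles): joint-space move.
- gripper_to(opening, f_grip=None): finger opening in m; f_grip is the grip in N (None keeps the last); returns when the fingers have stopped.
- r.hold(seconds).
- inverse_kinematics(position, orientation): joint angles nearest the present ones, or None.
- vision.snapshot(name): name is "scene" or "side" or "wrist"; returns the picture (400x640x3 uint8, red, green, blue); there is no depth.
- vision.get_calibration(name): a dict with "fx", "fy", "cx", "cy" (pixels), "position" and "orientation" of the camera in the world. Camera axes: x right, y down, z forward; pixel columns grow to the right and rows downward; lengths in m; the calibration is good to about 2 mm. A picture is of the moment at which its call begins: read the wrist's pose just before it. get_calibration takes no time and is no camera call; for the wrist camera it gives the pose at the moment of the call.
A pose or a line that the arm cannot do raises r.PlanningError and nothing moves.
- r.sign_off(): hands the job in; it is judged then, once.
Trained networks look in the newest picture that a camera, given by its name, has taken for a name from the list of things; names that differ only in an ending like _2 or _b are one class to them, and where a whole thing is asked for, a point or a joint stands for the part that bears it (a point fixed in the world has none). Each returns a list of dicts, best first, with "score" (0 to 1); they miss things now and then, are a little off and sometimes report something else, mostly with a low value. They report only what shows in the picture. A call takes as long as a camera call. They do not tell look-alikes from the thing itself.
- models.boxes_of(thing, camera): "at" ([x, y, z] in m, in world coordinates, good to about 4 mm: the middle of the surface that is visible of it).
- models.regions_of(thing, camera): "pixels" (400x640 bool, what is visible of it).
- models.mark_of(thing, camera): "at" ([x, y, z] in m, in world coordinates, good to about 4 mm: a listed point, or the origin of a listed thing).
Readings, each from a call of its own:
- telemetry.current_t(): time.
- telemetry.current_joints(): joint angles.
- telemetry.current_dq(): joint speeds.
- telemetry.current_joint_efforts(): joint torques, N m.
- telemetry.current_ee_pos(): TCP position.
- telemetry.current_tool_rot(): TCP orientation.
- telemetry.current_wrist_force(): force on the tool from outside, world axes, zero at the start.
- telemetry.current_torque(): the same for the moment, N m.
- telemetry.current_opening(): finger opening in m.
- telemetry.current_finger_force(): force on a finger pad.
Only numpy, scipy, OpenCV 4.12 (cv2) and the standard library are available. Lean on these libraries where they do the work, as an engineer would, in place of code of your own. Each camera call takes 0.05 s, during which the arm holds its last target. There are 200 camera calls.

## Working session

There is one attempt and no reset: what is moved stays moved. The work goes in short steps, each a Python script; the robot and the scene stay as the last script left them, time stands still between calls to the robot, and variables do not carry over. Pictures are saved under pics/ and viewed, at most 11 in all, crops included, and the job is handed in when it is done.

```bash
mkdir -p pics; ls
cat > h.py <<'E'
import numpy as np, cv2
from plant import r, gripper_to, inverse_kinematics, vision, models, telemetry
from scipy.spatial.transform import Rotation as R
def snap(cam,name):
    im=vision.snapshot(cam); cv2.imwrite(f'pics/{name}.png',im[:,:,::-1]); return im
E
python3 - <<'E'
from h import *
snap('scene','s1'); snap('side','d1')
for c in('scene','side'):
    k=vision.get_calibration(c); print(c,{a:np.round(b,3) for a,b in k.items()})
    for t in ['hook_full','hook_spare','hook_spare_tip','skimmer','board','grater','side_plate','garlic','salt_shaker','pepper_shaker','honey_jar']:
        print(t,[(np.round(d['at'],3),round(d['score'],2)) for d in models.mark_of(t,c)][:3])
print(telemetry.current_t())
E
```

```text
pics
scene {'fx': np.float64(435.022), 'fy': np.float64(435.022), 'cx': np.float64(316.709), 'cy': np.float64(201.71), 'position': array([-0.141,  0.459,  1.14 ]), 'orientation': array([ 0.159, -0.41 ,  0.84 , -0.317])}
hook_full [(array([ 0.608, -0.369, -0.001]), 0.58), (array([0.443, 0.334, 0.002]), 0.42)]
hook_spare [(array([ 0.61 , -0.12 , -0.001]), 0.87), (array([ 0.564, -0.368,  0.238]), 0.39)]
hook_spare_tip [(array([ 0.457, -0.13 ,  0.247]), 0.92)]
skimmer []
board [(array([ 0.717, -0.254,  0.144]), 0.62)]
grater [(array([ 0.565, -0.368,  0.24 ]), 0.86)]
side_plate [(array([ 0.444,  0.339, -0.001]), 0.65)]
garlic [(array([ 0.599, -0.229, -0.   ]), 0.66)]
salt_shaker [(array([ 0.401,  0.091, -0.001]), 0.85)]
pepper_shaker []
honey_jar [(array([ 0.481, -0.54 ,  0.   ]), 0.63)]
side {'fx': np.float64(476.239), 'fy': np.float64(476.239), 'cx': np.float64(316.129), 'cy': np.float64(200.169), 'position': array([ 0.096, -1.529,  1.122]), 'orientation': array([-0.476,  0.866, -0.13 ,  0.086])}
hook_full [(array([ 0.613, -0.37 ,  0.001]), 0.84)]
hook_spare [(array([ 0.597, -0.127, -0.   ]), 0.73)]
hook_spare_tip [(array([ 0.458, -0.131,  0.25 ]), 0.82)]
skimmer [(array([ 0.495, -0.379,  0.24 ]), 0.73)]
board [(array([ 0.727, -0.434,  0.142]), 0.71), (array([ 0.522, -0.37 ,  0.24 ]), 0.66), (array([ 0.718, -0.25 ,  0.144]), 0.59)]
grater [(array([ 0.564, -0.37 ,  0.073]), 0.71), (array([ 0.563, -0.372,  0.241]), 0.59)]
side_plate [(array([0.446, 0.332, 0.001]), 0.71), (array([ 0.608, -0.37 , -0.001]), 0.25)]
garlic []
salt_shaker [(array([ 0.401,  0.092, -0.004]), 0.44)]
pepper_shaker [(array([ 0.612, -0.509, -0.002]), 0.74)]
honey_jar [(array([ 0.474, -0.541, -0.003]), 0.69), (array([ 0.461, -0.133,  0.249]), 0.66), (array([ 0.399,  0.091, -0.   ]), 0.39)]
1.2
```

View pics/s1.png

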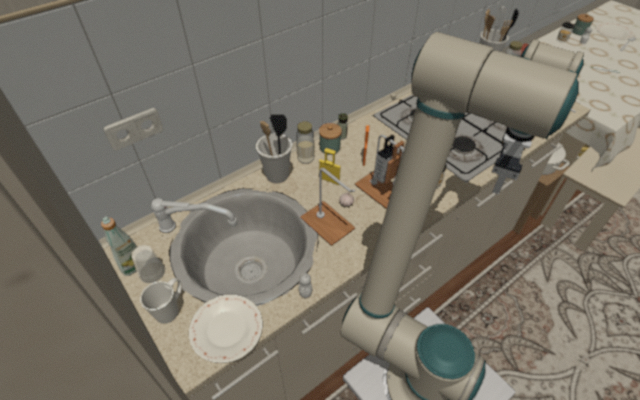

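View pics/d1.png

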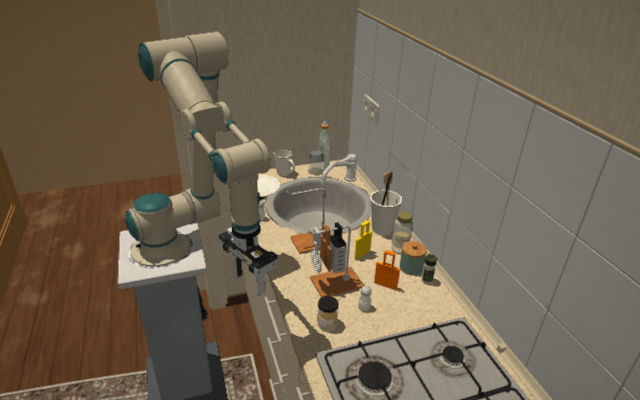

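The scene has the full hook at right (side ≈(325,245)) with the skimmer in front at (316,248), the brown board at (326,245) and the grater at (339,248). The spare hook is at scene (320,190).

Things that could be taken for the board, in side pixels: brown board on the hook (326,247), yellow (363,240), orange (387,270). Only the brown one hangs on the hook, so I choose that. Next is a close look from the wrist.

```bash
cat >> h.py <<'E'
def q(yaw):
    "tool down, closing line across a rod of this yaw"
    o=(R.from_euler('z',yaw)*R.from_quat([1,0,0,0])).as_quat(); return [o[3],o[0],o[1],o[2]]
def hitplane(cam_k,px,z):
    o=cam_k['orientation']; d=R.from_quat([o[1],o[2],o[3],o[0]]).apply([(px[0]-cam_k['cx'])/cam_k['fx'],(px[1]-cam_k['cy'])/cam_k['fy'],1])
    p=np.array(cam_k['position']); return p+d*(z-p[2])/d[2]
E
python3 - <<'E'
from h import *
import json
p=telemetry.current_ee_pos(); 
r.move_l([p[0],p[1],0.42],vel=0.25)
r.move_to([0.40,-0.25,0.46],q(0))
print(np.round(telemetry.current_joints(),2))
k=vision.get_calibration('wrist'); im=snap('wrist','w1')
json.dump({a:np.array(b).tolist() for a,b in k.items()},open('w1.json','w'))
print(k)
for t in ['hook_full','hook_spare','hook_spare_tip','skimmer','board','grater']:
    print(t,[(np.round(d['at'],4),round(d['score'],2)) for d in models.mark_of(t,'wrist')][:3])
im=cv2.imread('pics/d1.png'); cv2.imwrite('pics/d1c.png',cv2.resize(im[205:315,270:410],None,fx=5,fy=5,interpolation=cv2.INTER_CUBIC))
print(telemetry.current_t())
E
```

```text
[-0.71  0.07  1.21 -0.    1.86  0.86]
{'fx': 358.05556329611835, 'fy': 358.05556329611835, 'cx': 320.03534987663437, 'cy': 201.0596619618278, 'position': array([ 0.48230898, -0.25203351,  0.61416299]), 'orientation': array([-0.1016031 , -0.69957537,  0.69984342,  0.10242216])}
hook_full [(array([ 0.6102, -0.3695, -0.0014]), 0.83)]
hook_spare [(array([ 0.6023, -0.1225,  0.0026]), 0.56)]
hook_spare_tip [(array([ 0.4605, -0.1284,  0.2506]), 0.57)]
skimmer [(array([ 0.4941, -0.3768,  0.2407]), 0.84)]
board [(array([ 0.5259, -0.3757,  0.2428]), 0.86)]
grater [(array([ 0.5659, -0.3691,  0.2377]), 0.93)]
3.65
```

View pics/w1.png

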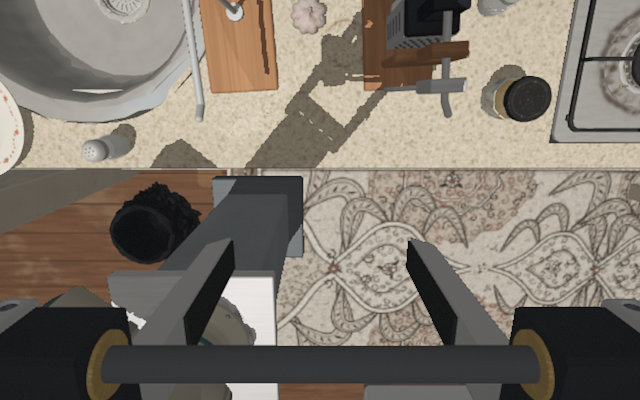

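View pics/d1c.png

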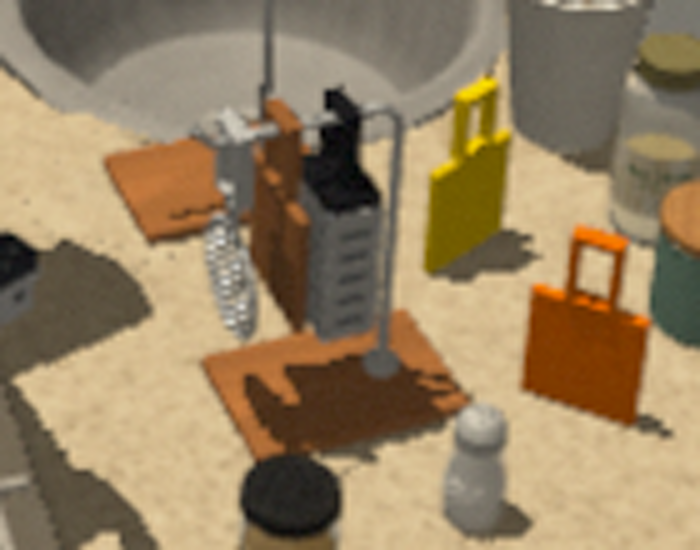

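The crop confirms the brown board hangs on the full hook, between the skimmer (front) and the grater (back). The wrist view shows the full rod's tip at about (447,115), with the skimmer bar at (441,86) and the board bar at (437,50). The spare rod runs from (188,5) to its tip at (199,118). Next I compute the rod lines from these pixels.

Run:
```python
import json
from h import *
k=json.load(open('w1.json'))
im=cv2.imread('pics/w1.png')
for n,px,z in [('fulltip',(447,113),.246),('full rod near tip',(445,100),.24),('full between',(445,70),.24),('full between2',(445,20),.24),('spare a',(187,3),.24),('spare b',(191.5,50),.24),('spare c',(197,100),.24),('sparetip',(199,117),.25),('skim L',(416,86),.248),('skim R',(467,86),.248),('board L',(404,52),.248),('board R',(469,50),.248)]:
    print(n,np.round(hitplane(k,px,z),4))
c=im[0:130,380:500]; d=im[0:130,160:280]
cv2.imwrite('pics/w1c.png',cv2.resize(np.hstack([d,c]),None,fx=3.3,fy=4.5*3.3/4.5,interpolation=cv2.INTER_CUBIC))
```

```text
fulltip [ 0.4644 -0.3785  0.246 ]
full rod near tip [ 0.4768 -0.3773  0.24  ]
full between [ 0.5052 -0.3745  0.24  ]
full between2 [ 0.5498 -0.37    0.24  ]
spare a [ 0.5644 -0.1271  0.24  ]
spare b [ 0.5236 -0.1271  0.24  ]
spare c [ 0.477  -0.1278  0.24  ]
sparetip [ 0.4609 -0.1315  0.25  ]
skim L [ 0.4901 -0.3451  0.248 ]
skim R [ 0.4901 -0.3947  0.248 ]
board L [ 0.5208 -0.3313  0.248 ]
board R [ 0.5225 -0.3928  0.248 ]
```

View pics/w1c.png

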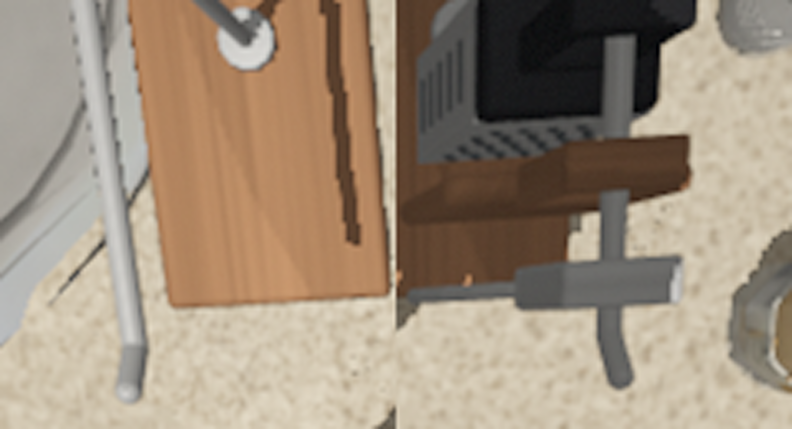

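Run:
```python
import json
from h import *
k=json.load(open('w1.json'))
P={}
for n,px,z in [('sa',(186.7,6),.24),('sb',(199.4,103),.24),('stip',(198.5,118.5),.252),('fa',(447.6,12),.24),('fb',(444.8,99),.24),('ftip',(448.5,115),.252),('skim',(449.2,85),.248),('board',(448.5,50.5),.248)]:
    P[n]=hitplane(k,px,z); print(n,np.round(P[n],4))
for a in 'sf':
    d=P[a+'a']-P[a+'b']; print(a,'yaw deg',np.degrees(np.arctan2(d[1],d[0])))
# second view from above each hook
import json
for name,y in (('A',-0.37),('B',-0.128)):
    r.move_to([0.37,y,0.42],q(0)); k=vision.get_calibration('wrist'); snap('wrist','w'+name)
    json.dump({a:np.array(b).tolist() for a,b in k.items()},open(f'w{name}.json','w'))
    for t in ['hook_full','hook_spare','hook_spare_tip','skimmer','board','grater']:
        print(t,[(np.round(d['at'],4),round(d['score'],2)) for d in models.mark_of(t,'wrist')][:3])
a=cv2.imread('pics/wA.png');b=cv2.imread('pics/wB.png')
cv2.imwrite('pics/wAB.png',cv2.resize(np.hstack([a[0:200,220:420],b[0:200,220:420]]),None,fx=2,fy=2,interpolation=cv2.INTER_CUBIC))
```

```text
sa [ 0.5619 -0.1265  0.24  ]
sb [ 0.4741 -0.13    0.24  ]
stip [ 0.4595 -0.1316  0.252 ]
fa [ 0.5566 -0.3718  0.24  ]
fb [ 0.4778 -0.377   0.24  ]
ftip [ 0.4628 -0.3781  0.252 ]
skim [ 0.491  -0.3773  0.248 ]
board [ 0.5221 -0.3734  0.248 ]
s yaw deg 2.232870320857119
f yaw deg 3.7450414121931734
hook_full [(array([ 0.5243, -0.376 ,  0.2392]), 0.32)]
hook_spare []
hook_spare_tip [(array([ 0.4616, -0.1304,  0.2465]), 0.64)]
skimmer [(array([ 0.4918, -0.374 ,  0.2418]), 0.92)]
board [(array([ 0.5259, -0.3765,  0.2443]), 0.59)]
grater []
hook_full []
hook_spare [(array([ 0.4907, -0.3745,  0.241 ]), 0.45)]
hook_spare_tip [(array([ 0.4623, -0.1289,  0.2471]), 0.68), (array([ 0.4919, -0.3751,  0.2396]), 0.25)]
skimmer [(array([ 0.4906, -0.3747,  0.2406]), 0.77), (array([ 0.4764, -0.5447,  0.0041]), 0.72), (array([0.4004, 0.0983, 0.0019]), 0.32)]
board [(array([ 0.5252, -0.3748,  0.2418]), 0.71)]
grater []
```

View pics/wAB.png

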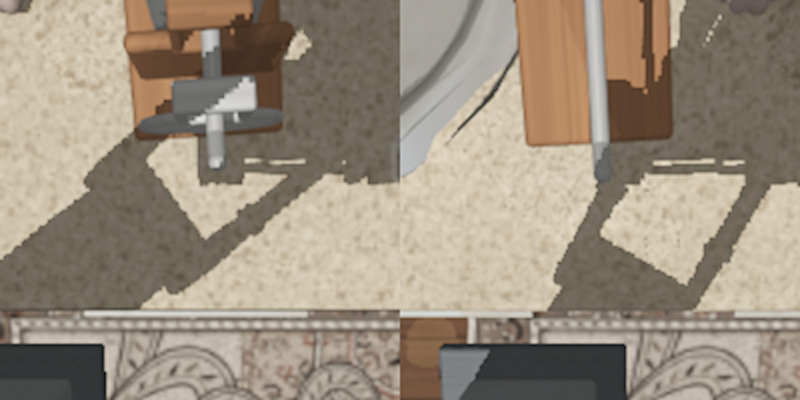

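Left half: the skimmer bar is centred at crop (215,95), on a rod with its tip at (216,160). Right half: the spare rod runs from (594,0) to its tip at (602,175). These agree with my lines: skimmer (0.492,-0.376), board (0.525,-0.374), full rod yaw about 3.6°, spare rod yaw about 2.2°. The skimmer goes first.

```bash
cat >> h.py <<'E'
YF,YS=np.radians(3.6),np.radians(2.2)
full=lambda x:-0.3755+(x-0.495)*np.tan(YF)
spare=lambda x:-0.1303+(x-0.4605)*np.tan(YS)
def say(s): print(s,np.round(telemetry.current_ee_pos(),4),'F',np.round(telemetry.current_wrist_force(),1),'op',round(telemetry.current_opening(),4),'t',round(telemetry.current_t(),2))
def line(p,vel=.12,guard=None,**k):
    if r.move_l(p,vel=vel,guard=guard,**k): say('GUARD'); raise SystemExit
def take(x,lift=.022,zg=.240,xout=.39):
    y=full(x); gripper_to(.062)
    r.move_to([x,y,.34],q(YF)); line([x,y,zg],.15,10); gripper_to(0,25); say('gripped')
    line([x,y,zg+lift],.06,12); say('lifted'); line([xout,full(xout),zg+lift],.10,6); say('out')
def hang(x,lift=.022,zg=.240,xout=.39):
    line([xout,spare(xout),zg+lift],.15,rot=q(YS)); line([x,spare(x),zg+lift],.10,6); say('in')
    line([x,spare(x),zg+.001],.05,12); say('lowered')
def release(x):
    gripper_to(.062); r.hold(.2); line([x,spare(x),.35],.2,6); say('free')
E
python3 - <<'E'
from h import *
take(.492)
snap('side','e1'); snap('scene','e2')
for c in('side','scene'):
  print([(np.round(d['at'],3),round(d['score'],2)) for d in models.mark_of('skimmer',c)][:2])
  print([(np.round(d['at'],3),round(d['score'],2)) for d in models.mark_of('board',c)][:3])
a=cv2.imread('pics/e1.png')[170:320,240:400]
cv2.imwrite('pics/e1c.png',cv2.resize(a,None,fx=4,fy=4,interpolation=cv2.INTER_CUBIC)[:600])
E
```

```text
gripped [ 0.4921 -0.3758  0.2404] F [ 0.6 -0.   2.5] op 0.0356 t 9.02
lifted [ 0.4921 -0.3758  0.2623] F [-0.2  0.2 -0.2] op 0.036 t 9.53
out [ 0.3905 -0.3822  0.262 ] F [-0.3 -0.5 -1.7] op 0.036 t 10.71
[(array([ 0.391, -0.384,  0.261]), 0.69), (array([ 0.477, -0.543, -0.003]), 0.48)]
[(array([ 0.721, -0.251,  0.141]), 0.89), (array([ 0.728, -0.434,  0.143]), 0.79)]
[(array([ 0.388, -0.383,  0.263]), 0.76)]
[(array([ 0.719, -0.253,  0.144]), 0.96), (array([ 0.725, -0.436,  0.142]), 0.61)]
```

View pics/e1c.png

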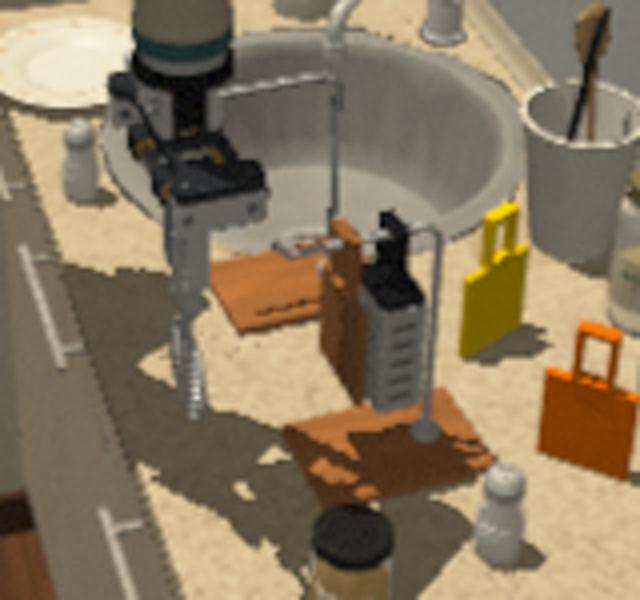

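The skimmer is free and held upright in the gripper (crop (190,370)). The board and grater still hang on the hook at (345,300) and (393,330). I'll hang the skimmer.

Run:
```python
from h import *
hang(.547); release(.547)
snap('scene','f1'); snap('side','f2')
for c in('side','scene'):
  for t in('skimmer','board'):
    print(t,[(np.round(d['at'],3),round(d['score'],2)) for d in models.mark_of(t,c)][:3])
a=cv2.imread('pics/f1.png')[110:260,250:450]
b=cv2.imread('pics/f2.png')[170:320,260:400]
cv2.imwrite('pics/fc.png',cv2.resize(np.hstack([a,b]),None,fx=2.3,fy=2.3,interpolation=cv2.INTER_CUBIC))
```

```text
in [ 0.5465 -0.127   0.2622] F [ 0.2  0.8 -0.8] op 0.0357 t 14.54
lowered [ 0.5466 -0.1269  0.2405] F [-0.7  0.2 -0.2] op 0.0358 t 15.11
free [ 0.5465 -0.1268  0.349 ] F [0.1 0.9 0.1] op 0.0617 t 16.61
skimmer [(array([ 0.546, -0.13 ,  0.241]), 0.52), (array([ 0.524, -0.373,  0.239]), 0.34), (array([ 0.478, -0.542, -0.003]), 0.2)]
board [(array([ 0.524, -0.372,  0.241]), 0.97), (array([ 0.72 , -0.252,  0.142]), 0.78), (array([ 0.729, -0.436,  0.144]), 0.56)]
skimmer [(array([ 0.544, -0.128,  0.239]), 0.63)]
board [(array([ 0.715, -0.254,  0.145]), 0.69)]
```

View pics/fc.png

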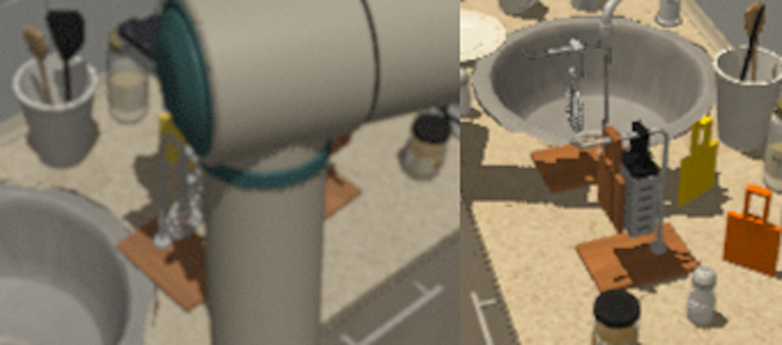

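The skimmer hangs on the spare rod (crop (575,90)) at x≈0.545. The board and grater have not moved. Next is the board.

Run:
```python
from h import *
line([.40,spare(.40),.35],.2); line([.40,full(.40),.35],.25)
take(.525)
snap('side','g0'); print([(np.round(d['at'],3),round(d['score'],2)) for d in models.mark_of('board','side')][:3])
hang(.503); release(.503); line([.39,spare(.39),.35],.2)
snap('scene','g1'); snap('side','g2')
for c in('side','scene'):
  for t in('skimmer','board','grater'):
    print(t,[(np.round(d['at'],3),round(d['score'],2)) for d in models.mark_of(t,c)][:3])
a=cv2.imread('pics/g1.png')[110:260,250:450]
b=cv2.imread('pics/g2.png')[170:320,260:400]
cv2.imwrite('pics/gc.png',cv2.resize(np.hstack([a,b]),None,fx=2.3,fy=2.3,interpolation=cv2.INTER_CUBIC))
```

```text
gripped [ 0.5252 -0.3736  0.2405] F [-0.5  1.3  2.4] op 0.0357 t 21.06
lifted [ 0.5251 -0.3737  0.2623] F [ 0.1 -0.3 -1.9] op 0.0357 t 21.57
out [ 0.3905 -0.3821  0.2619] F [-0.1 -0.5 -1.9] op 0.0359 t 23.07
[(array([ 0.721, -0.253,  0.14 ]), 0.92), (array([ 0.388, -0.383,  0.26 ]), 0.58), (array([ 0.728, -0.436,  0.144]), 0.56)]
in [ 0.5024 -0.1286  0.2621] F [ 0.1  0.2 -1.6] op 0.0359 t 26.27
lowered [ 0.5027 -0.1286  0.2405] F [-0.3  0.3 -1.2] op 0.0359 t 26.83
free [ 0.5025 -0.1285  0.349 ] F [-0.6 -0.2 -0.1] op 0.0623 t 28.33
skimmer [(array([ 0.545, -0.131,  0.241]), 0.67)]
board [(array([ 0.726, -0.433,  0.144]), 0.93), (array([ 0.719, -0.25 ,  0.141]), 0.9), (array([ 0.501, -0.13 ,  0.238]), 0.64)]
grater [(array([ 0.567, -0.372,  0.243]), 0.92), (array([ 0.609, -0.37 , -0.003]), 0.48)]
skimmer [(array([ 0.545, -0.127,  0.239]), 0.68), (array([0.445, 0.334, 0.001]), 0.68)]
board [(array([ 0.502, -0.124,  0.245]), 0.93), (array([ 0.716, -0.252,  0.143]), 0.58)]
grater [(array([ 0.398,  0.09 , -0.001]), 0.69)]
```

View pics/gc.png

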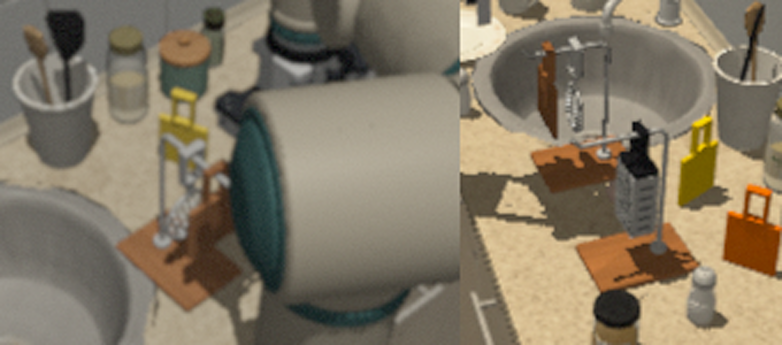

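Both hang properly on the spare rod: board at (548,90), skimmer at (573,85). The grater hangs alone at (637,185). I'll take it down now.

Run:
```python
from h import *
line([.39,full(.39),.35],.25)
take(.566,xout=.36)
p=telemetry.current_ee_pos()
line([p[0],p[1],.325],.15); line([.36,-.1,.325],.22); line([.37,.335,.325],.22); line([.445,.335,.325],.15); line([.445,.335,.24],.12); say('above')
snap('scene','h1'); snap('side','h2')
for c in('scene','side'):
  for t in('grater','grater_foot','side_plate'):
    print(c,t,[(np.round(d['at'],3),round(d['score'],2)) for d in models.mark_of(t,c)][:3])
a=cv2.imread('pics/h1.png')[200:380,150:420]
cv2.imwrite('pics/hc.png',cv2.resize(a,None,fx=2.9,fy=2.9,interpolation=cv2.INTER_CUBIC))
say('end')
```

```text
gripped [ 0.5662 -0.371   0.2404] F [-0.3  0.4  2.2] op 0.0361 t 32.9
lifted [ 0.5661 -0.3711  0.2622] F [ 0.7 -0.1 -2.8] op 0.0359 t 33.42
out [ 0.3604 -0.384   0.2619] F [-0.2 -0.5 -2.4] op 0.0359 t 35.63
above [0.4453 0.3353 0.2409] F [-0.3  0.5 -2.4] op 0.0354 t 41.27
scene grater [(array([0.444, 0.337, 0.237]), 0.58)]
scene grater_foot [(array([0.445, 0.339, 0.077]), 0.74)]
scene side_plate [(array([0.445, 0.333, 0.   ]), 0.9)]
side grater [(array([0.44 , 0.335, 0.243]), 0.82), (array([ 0.4  ,  0.09 , -0.002]), 0.29)]
side grater_foot [(array([ 0.444,  0.331, -0.002]), 0.38)]
side side_plate [(array([ 0.445,  0.335, -0.002]), 0.81)]
end [0.4451 0.3351 0.2403] F [ 0.5 -0.3 -2.3] op 0.0359 t 41.67
```

View pics/hc.png

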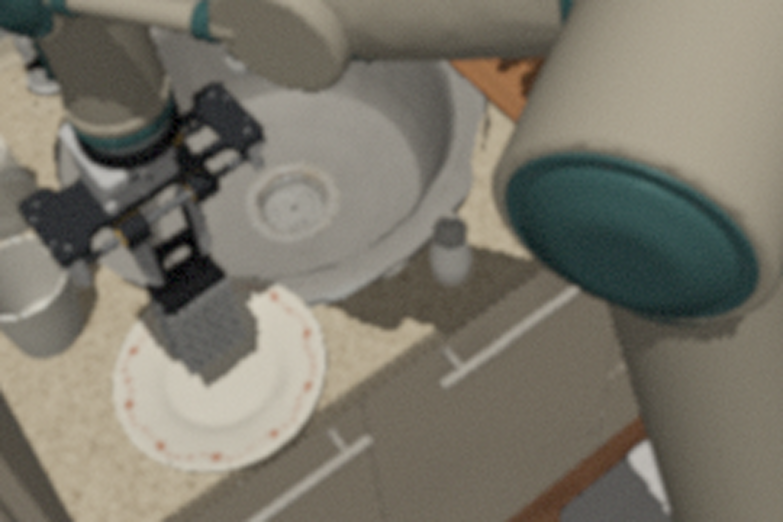

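The grater is upright over the plate, with its foot at crop (205,340) and the plate centre at about (220,375). It is clear of the mug at (40,300). Lowering it now.

Run:
```python
from h import *
line([.445,.335,.185],.1,8)
print(r.move_l([.445,.335,.1715],vel=.03,guard=3)); say('down')
r.hold(.2); gripper_to(.062); r.hold(.2); say('open')
line([.445,.335,.30],.15,6); line([.30,.335,.36],.2); r.hold(.3); say('away')
snap('scene','i1'); snap('side','i2')
for c in('scene','side'):
  for t in('grater','grater_foot','side_plate','skimmer','board','garlic','salt_shaker','pepper_shaker','honey_jar'):
    print(c,t,[(np.round(d['at'],3),round(d['score'],2)) for d in models.mark_of(t,c)][:2])
a=cv2.imread('pics/i1.png')[110:370,150:450]
b=cv2.imread('pics/i2.png')[150:350,220:450]
b=cv2.resize(b,(299,260))
cv2.imwrite('pics/ic.png',cv2.resize(np.hstack([a,b]),None,fx=1.33,fy=1.33,interpolation=cv2.INTER_CUBIC))
```

```text
True
down [0.4451 0.3351 0.1732] F [0.6 0.5 4.1] op 0.0358 t 42.8
open [0.4443 0.3346 0.1722] F [ 0.1 -0.3  1.1] op 0.0618 t 43.81
away [0.3006 0.3349 0.3594] F [-0.3 -0.4  0.5] op 0.0616 t 46.04
scene grater [(array([0.445, 0.337, 0.17 ]), 0.64)]
scene grater_foot [(array([0.448, 0.336, 0.011]), 0.63), (array([ 0.401,  0.089, -0.001]), 0.31)]
scene side_plate [(array([ 0.445,  0.337, -0.   ]), 0.9)]
scene skimmer []
scene board [(array([ 0.728, -0.434,  0.139]), 0.47)]
scene garlic []
scene salt_shaker [(array([ 0.4  ,  0.091, -0.002]), 0.62)]
scene pepper_shaker [(array([ 0.616, -0.511,  0.   ]), 0.56)]
scene honey_jar []
side grater [(array([0.444, 0.334, 0.175]), 0.82)]
side grater_foot [(array([0.441, 0.336, 0.003]), 0.91), (array([ 0.615, -0.507,  0.001]), 0.41)]
side side_plate [(array([0.443, 0.33 , 0.002]), 0.8)]
side skimmer [(array([ 0.546, -0.131,  0.241]), 0.6)]
side board [(array([ 0.724, -0.434,  0.145]), 0.95), (array([ 0.5  , -0.129,  0.238]), 0.71)]
side garlic [(array([ 0.594, -0.236,  0.001]), 0.44)]
side salt_shaker [(array([ 0.4  ,  0.091, -0.002]), 0.62), (array([0.447, 0.332, 0.002]), 0.18)]
side pepper_shaker [(array([ 0.612, -0.507,  0.   ]), 0.76)]
side honey_jar [(array([ 0.476, -0.54 , -0.001]), 0.82), (array([ 0.609, -0.368, -0.001]), 0.24)]
```

View pics/ic.png

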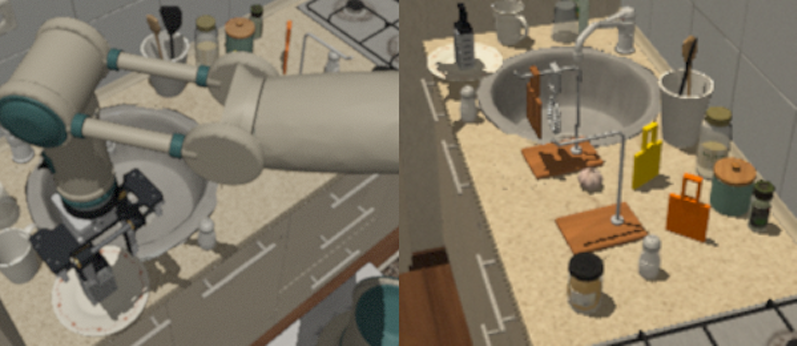

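The grater stands upright in the middle of the plate (right half (463,40)). The board and skimmer hang on the spare hook (533,100)/(553,95), and everything else is where it was.

```bash
python3 -c "
from h import *
print(r.sign_off())"
```

```text
the job is handed in; nothing more can be done
None
```

The skimmer and then the board now hang by their loops on the spare hook, the grater stands upright in the middle of the plate, nothing fell or was visibly shifted, and the job was handed in at about 46 s.

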